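# Post the wide key plaque through the return slot

### The arm

A 6-joint arm with a two-finger parallel gripper is mounted at the origin on the work surface. World frame = base frame: x ahead of the robot, y to its left, z up, the work surface at z = 0. Lengths are in m, angles in rad, forces in N, time in s.
With the tool pointing down it reaches from about 0.3 to 0.875 m from the base axis. Payload 6.4 kg.
Tool frame: the origin (TCP) lies at the very end of the fingers, on their centre line; the grasp point (between the pads) lies env.grip_point_offset behind it (env.grip_point_offset is the distance from the TCP to the grasp point, in m); z points along the fingers, y is the line along which they close (so a half turn about z gives the same grasp; the last joint's range is limited). The gripper opens to 88 mm and grips with 3 to 60 N. Pads are 18 mm wide; open, the fingers measure 123 mm over their backs; the gripper's body (75 mm by 187 mm) begins 45 mm behind the grasp point.
Start: joints at [1.099, 0.181, 1.607, -0, 1.354, -0.206], TCP at [0.151, 0.555, 0.239] pointing down, gripper open.
Joint ranges: [-2.99, 2.99], [-0.89, 2.07], [0.3, 2.58], [-1.14, 4.28], [0, 2.63], [-3.12, 3.12]. Speed limits (rad/s): [2.57, 2.57, 3.01, 3.14, 3.14, 3.14].

### API

Orientations are given as a unit quaternion [x, y, z, w].
In Python, from workcell import env, viewer, job gives the robot as it stands.
- The arm moves only by the tool jog_arm, never from a script. Its argument "deltas" is a list of rows, each an object of numbers: "dx", "dy", "dz": the shift along the tool's x, y, z in mm; "twist": the turn about the tool's z in rad. A call has exactly 5 rows; each row is the pose to reach, as a shift and turn from the pose commanded when the call began, along the tool's axes at that moment; what a row does not reach only later rows make up. A row lasts 1/10 s, in which the tool goes at most 50 mm and 8.59 degrees, less where a joint would pass 70% of its speed; a pose out of reach is approached as far as the arm can. A call with a gripper value outside its range is refused whole. "gripper" is the opening, from 0 (shut) to 1 (fully open), set as the call begins (left out, the last holds). The fingers move at their own pace and stop on an object; the grip force is fixed at half the most. Time passes only in rows, so rows that repeat a pose let the fingers close, or fill a call up. It gives the time, the measured TCP pose, the force, the opening and the grip force at its end, in the units of the state.
- env.get_obs(): the state, without advancing time (a new reading comes with each control period).
- viewer.snapshot(name): name is "scene" or "top" or "wrist"; returns a dict with "frame" (384x512x3 uint8, red, green, blue), "depth" (384x512 float32, m along the optical axis (not along the pixel's ray), 0 where there is no reading), "intrinsics" (3x3 intrinsics, pixels), "extrinsics" (4x4, takes a point from world to camera coordinates). Camera axes: x right, y down, z forward; pixel columns grow to the right and rows downward; lengths in m; the calibration is good to about 2 mm. A picture is of the moment at which its call begins.
- job.finish_job(): hands the job in; it is judged then, once.
The state is a dict: "clock": time; "q": joint angles; "qvel": joint speeds; "effort": joint torques, N m; "tool_pos": TCP position; "tool_rot": TCP orientation; "wrist_force": force on the tool from outside, world axes, zero at the start; "moment": the same for the moment, N m; "gripper_width": finger opening in m; "finger_force": force on a finger pad.
Only numpy, scipy, OpenCV 4.12 (cv2) and the standard library are available. Lean on these libraries where they do the work, as an engineer would, in place of code of your own. Each camera call takes 0.05 s, during which the arm holds its last target. There are 200 camera calls.

### The job

The guests of the large room have left: take the wide aluminium key plaque out of its wooden stand, put it upright through the long slot on top of the steel return rack, and push it all the way through, past the springs under the slot, so that it drops to the floor inside the rack and you let go of it. Leave the narrow plaque in its stand and do not shift or knock over the other things on the console.

Things in the scene. Friction and masses are not known exactly. Their poses are not given: they have to be found in the camera images.
- plaque_wide: Wide key plaque, loose brushed aluminium, 10 mm thick, about 180 g: body 90 mm wide, 66 mm high; centred on top a tab 32 mm wide, 24 mm high (90 mm in all). Origin: middle of the bottom face; x through the thickness, y along the width, z up to the tab. Front and back alike. It starts upright and loose in the groove of stand_wide, its bottom 10 mm above the table.
- wide_tab_top (a point): Middle of the top edge of the wide plaque's tab, 90 mm above the plaque's origin; axes as the plaque's.
- plaque_narrow: The narrow key plaque, as the wide one in all but its width: body 60 mm wide, the same 32 mm tab, 90 mm high, 10 mm thick. Origin and axes as for the wide plaque. It stands in stand_narrow and must stay there.
- stand_wide: Fixed wooden stand that holds the wide plaque: block 50 mm (x) by 110 mm (y) by 25 mm high with a groove along y, 13 mm wide and 15 mm deep (groove floor at z = 10 mm), open at the ends. Origin: centre of its underside.
- stand_narrow: Fixed wooden stand that holds the narrow plaque, the same as stand_wide. Which stand is where varies.
- rack: Fixed empty stainless steel key-return rack, 116 mm (x) by 120 mm (y) by 130 mm high. Top plate 4 mm thick with two parallel slots along y; upright bars at the -x and +x faces, sheet ends, a sheet at x = 0 between its two compartments (each about 54 by 116 mm), floor 4 mm thick. Origin: centre of its underside; x across the slots, y along them, z up.
- slot_long (a point): Centre of the mouth of the long slot, on the upper face of the rack's top plate: 130 mm above the table, x = -27 mm in the rack's frame; axes as the rack's. The slot is 95 mm (y) by 14 mm (x). It is the one for the wide plaque, either way round.
- lips (a point): Middle between the two steel spring lips under the long slot, 19 mm below the top face. They lie 25 to 45 mm either side of the middle and press the body of a plaque against a fixed wall; friction holds it where it is let go, and up to about 10 N pushes it on. They do not touch the tab: with the shoulders 20 mm below the top face (tab 4 mm above it) the plaque falls freely to the rack's floor.
- slot_short (a point): Centre of the mouth of the short slot (65 mm by 14 mm), at x = +27 mm in the rack's frame; for narrow plaques, not used in this job.
- coaster: Loose round ceramic coaster with cork bottom, 100 mm across, 9 mm high. Origin: centre of its underside. Must not be shifted.
- opener: Loose flat aluminium bottle opener lying along its x, 155 mm long, 42 mm wide at its head, 6 mm high; origin near its middle, on the underside. Must not be shifted.
- sunglasses: Loose black plastic sunglasses standing open on lenses and temple ends, 140 mm wide (y), 145 mm deep, 52 mm high; origin under the middle of the lenses, temples to +x. Must not be shifted.
- whistle: Loose yellow plastic whistle, 57 mm long, 26 mm high; origin under its round barrel. Must not be shifted.
- bowl: Loose ceramic bowl, 120 mm across, 45 mm high; origin: centre of its underside. Must not be shifted.
- candle: Loose jar candle with lid, 72 mm across, 85 mm high; origin: centre of its underside. Must not be shifted.

How it is judged:
By the outcome, as a careful person would: the job done as asked, in the order asked, and still so for the second after the job is handed in, with the robot touching nothing.
It also fails if it takes over 51 s, if anything falls off the work surface, if the arm or the gripper's body presses on something with over 40 N, if the wrist force passes 120 N, or if a joint passes its speed limit or range.

## Working session

There is one attempt and no reset: what is moved stays moved. The work goes in short steps, Python scripts to look and compute and a tool call to move; the robot and the scene stay as the last step left them, time stands still between calls to the robot, and variables do not carry over. Pictures are saved under pics/ and viewed, at most 10 in all, crops included, and the job is handed in when it is done.

Besides the shell and the picture viewer there is one more tool, called after "Request:" as name([rows], argument=value, ...), one row to a line, values as JSON. jog_arm: Moves the arm, as the interface text tells. Its arguments: {"type":"object","properties":{"deltas":{"type":"array","items":{"type":"object","properties":{"dx":{"type":"number"},"dy":{"type":"number"},"dz":{"type":"number"},"twist":{"type":"number"}}}},"gripper":{"type":"number"}},"required":["deltas"]}

```bash
mkdir -p pics; cat > h.py <<'E'
import numpy as np, cv2
from workcell import env, viewer, job
def snap(n):
    s=viewer.snapshot(n); return s
def cloud(s):
    d=s["depth"];K=s["intrinsics"];h,w=d.shape
    u,v=np.meshgrid(np.arange(w),np.arange(h))
    P=np.stack([(u-K[0,2])/K[0,0]*d,(v-K[1,2])/K[1,1]*d,d],-1)
    T=np.linalg.inv(s["extrinsics"]); return P@T[:3,:3].T+T[:3,3]
def save(s,name,crop=None,scale=1):
    f=s["frame"][:,:,::-1]
    if crop: a,b,c,d=crop; f=f[b:d,a:c]
    cv2.imwrite("pics/"+name,cv2.resize(f,None,fx=scale,fy=scale,interpolation=cv2.INTER_CUBIC))
E
python3 - <<'E'
from h import *
for n in("top","scene"):
    s=snap(n); save(s,n+"0.png",scale=1.5); np.savez(n+"0.npz",**s); print(n,s["depth"].min(),s["depth"].max(),np.linalg.inv(s["extrinsics"]).round(3).tolist())
print(env.get_obs(),env.grip_point_offset)
E
```

```text
top 0.0 2.5341961 [[0.024, -0.98, 0.196, 0.309], [-1.0, -0.023, 0.009, -0.003], [-0.004, -0.196, -0.981, 1.465], [0.0, 0.0, 0.0, 1.0]]
scene 0.0 3.999966 [[-0.434, 0.628, -0.646, 1.303], [0.901, 0.304, -0.31, 0.37], [0.002, -0.717, -0.698, 0.893], [0.0, 0.0, 0.0, 1.0]]
{'clock': 0.1, 'q': array([ 1.09868746e+00,  1.81463043e-01,  1.60791777e+00, -1.49919808e-05,
        1.35378021e+00, -2.06305813e-01]), 'qvel': array([-0.00110055, -0.00068018, -0.00097845, -0.0005237 ,  0.00258008,
        0.00236361]), 'effort': array([ 1.64249736e-04, -4.34824741e+01, -3.42693043e+01,  7.04016653e-02,
        3.41511879e-02, -2.44633020e-05]), 'tool_pos': array([0.15080927, 0.55436897, 0.23789759]), 'tool_rot': array([ 1.32508992e-01,  9.91181493e-01, -7.41935645e-04, -2.54027356e-04]), 'wrist_force': array([-0.71506386, -0.51163494, -0.46888167]), 'moment': array([0.02266031, 0.00647332, 0.00110807]), 'finger_force': 0.0, 'gripper_width': 0.08809748684246736} 0.0187
```

View pics/top0.png

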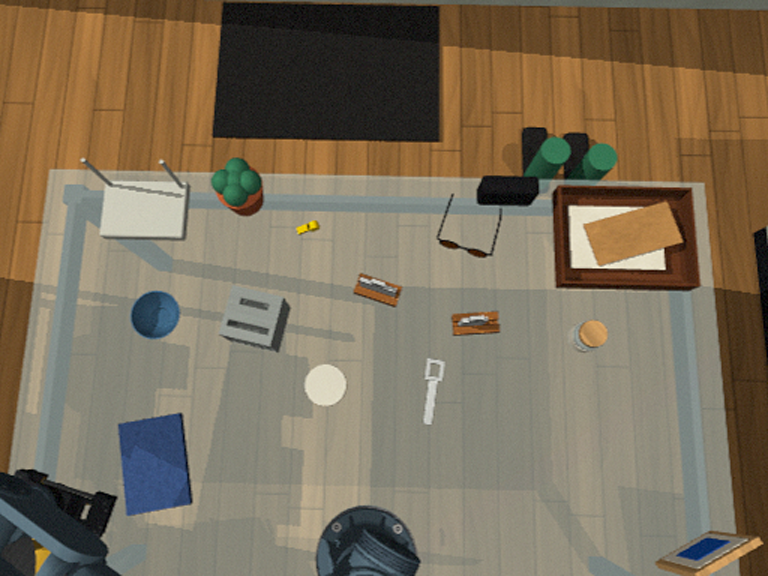

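View pics/scene0.png

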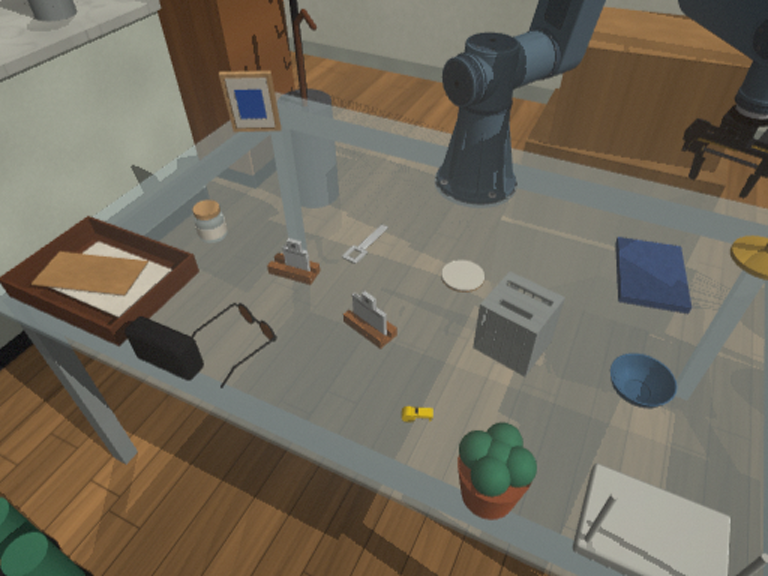

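The top view shows the stands at about (378,289) and (475,323), with the left one apparently holding the wider plaque. The rack is at (255,318), and its lower slot at (246,330) is the longer one. The scene view agrees: wide plaque at (368,312), rack at (520,320).

```bash
python3 - <<'E'
from h import *
t=dict(np.load("top0.npz"));s=dict(np.load("scene0.npz"))
a=cv2.resize(t["frame"][170:240,140:340,::-1],None,fx=4,fy=4,interpolation=cv2.INTER_CUBIC)
b=cv2.resize(s["frame"][150:255,170:380,::-1],(800,400),interpolation=cv2.INTER_CUBIC)[:300]
cv2.imwrite("pics/crop1.png",np.vstack([a,b[:, :800]]))
for n,S in(("top",t),("scene",s)):
    P=cloud(S);hsv=cv2.cvtColor(S["frame"],cv2.COLOR_RGB2HSV);ok=S["depth"]>0
    inreg=ok&(P[...,0]>.3)&(P[...,0]<.9)&(P[...,1]>-.4)&(P[...,1]<.5)
    for nm,lo,hi in(("plaq",.05,.115),("rack",.12,.14),("stand",.018,.03)):
        m=inreg&(P[...,2]>lo)&(P[...,2]<hi)
        k,l,st,c=cv2.connectedComponentsWithStats(m.astype(np.uint8))
        for i in range(1,k):
            if st[i,4]>25:
                q=P[l==i]; r=cv2.minAreaRect((q[:,:2]*1000).astype(np.float32)); print(n,nm,st[i],c[i].round(),q.mean(0).round(3),q[:,2].max().round(3),np.round(r[0]),np.round(r[1]),round(r[2],1))
E
```

```text
top plaq [113 116   8   8  26] [117. 119.] [0.878 0.483 0.083] 0.115 [879. 484.] [10.  8.] 80.7
top plaq [320 117  39  17 587] [339. 125.] [ 0.872 -0.33   0.084] 0.098 [ 876. -332.] [ 47. 136.] 0.0
top plaq [144 122  32  20 205] [163. 134.] [0.824 0.308 0.086] 0.115 [831. 316.] [ 54. 113.] 15.0
top plaq [240 185  25  11 119] [252. 190.] [ 0.625 -0.018  0.078] 0.104 [626. -18.] [89. 12.] 72.4
top plaq [181 200  11  34 111] [186. 217.] [0.522 0.21  0.082] 0.114 [524. 209.] [  2. 116.] 78.1
top plaq [308 210  18   6  77] [317. 213.] [ 0.547 -0.244  0.083] 0.104 [ 548. -246.] [11. 60.] 4.4
top rack [141 108  34  29 375] [158. 123.] [0.847 0.32  0.133] 0.14 [859. 324.] [ 98. 100.] 44.4
top rack [ 146  190   44   41 1046] [168. 210.] [0.537 0.266 0.13 ] 0.14 [537. 268.] [122. 117.] 78.1
top stand [118 122   8  31  78] [123. 137.] [0.831 0.475 0.026] 0.03 [832. 479.] [122.  22.] 0.1
top stand [198 147  15   9  69] [205. 151.] [0.782 0.161 0.023] 0.029 [782. 161.] [20. 54.] 22.3
top stand [115 151   9   9  34] [118. 156.] [0.757 0.485 0.026] 0.03 [760. 484.] [29. 29.] 9.4
top stand [239 182 
[... 1586 characters left out ...]
ne stand [178 169  35  18 240] [195. 178.] [ 0.558 -0.247  0.023] 0.03 [ 551. -251.] [ 56. 111.] 5.5
scene stand [414 193  17   8  55] [421. 197.] [0.308 0.473 0.021] 0.025 [308. 475.] [18. 50.] 4.2
scene stand [229 207  36  22 265] [246. 217.] [ 0.641 -0.005  0.024] 0.03 [629. -10.] [111.  52.] 73.0
scene stand [125 238  10  13  36] [130. 245.] [ 0.881 -0.258  0.024] 0.03 [ 880. -258.] [ 7. 40.] 85.7
scene stand [409 240  13  16  64] [414. 246.] [0.526 0.486 0.023] 0.03 [529. 485.] [15. 64.] 69.3
scene stand [268 271  21   8 136] [278. 275.] [0.785 0.17  0.023] 0.028 [784. 169.] [23. 55.] 29.2
scene stand [383 310  15  60 191] [390. 343.] [0.842 0.482 0.027] 0.03 [825. 480.] [145.  22.] 6.9
```

View pics/crop1.png

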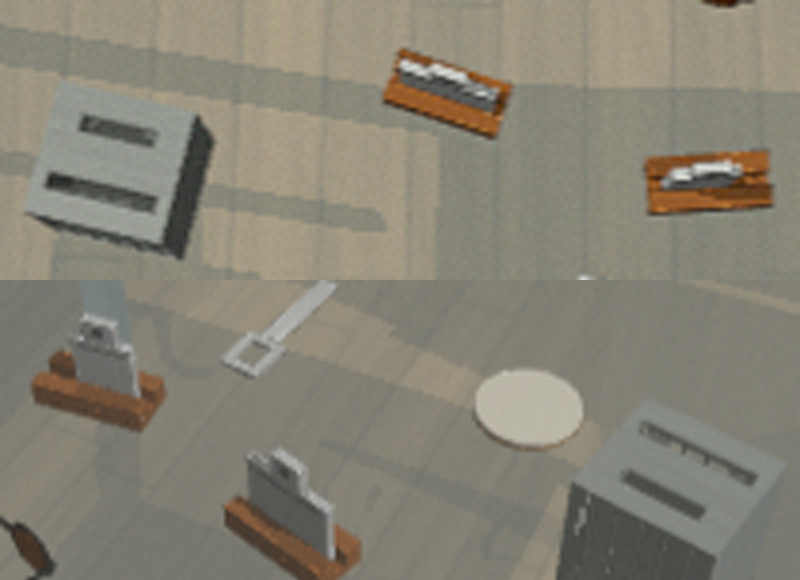

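The crop confirms it. The left stand at (450,90) holds the 90 mm wide plaque, and the rack's long slot is the one nearer the robot at (100,190). Depth gives these positions:
- **Plaque:** (0.628, -0.014), yaw -17.6°, 90 mm wide.
- **Rack:** (0.5375, 0.271), yaw -12°, top at 0.130.

Next I move over the plaque.

Request:
jog_arm([
  {"dx": -40, "dy": -28, "dz": 0, "twist": 0.11},
  {"dx": -80, "dy": -56, "dz": 0, "twist": 0.22},
  {"dx": -120, "dy": -84, "dz": 0, "twist": 0.33},
  {"dx": -160, "dy": -112, "dz": 0, "twist": 0.44},
  {"dx": -200, "dy": -140, "dz": 0, "twist": 0.54},
], gripper=1)

```text
clock: 0.6
tool_pos: [0.3078, 0.3655, 0.2385]
tool_rot: [0.394, 0.919, -0.0, -0.0]
wrist_force: [1.5, -0.1, 0.9]
gripper_width: 0.0883
finger_force: 0.0
```

```bash
cat >> h.py <<'E'
from scipy.spatial.transform import Rotation as Ro
def togo(x,y,z,ang):
    o=env.get_obs();R=Ro.from_quat(o["tool_rot"]).as_matrix();a=np.arctan2(R[1,1],R[0,1])
    d=R.T@(np.array([x,y,z])-o["tool_pos"])*1000
    tw=-(np.radians(ang)-a); tw=(tw+np.pi)%(2*np.pi)-np.pi
    print("t",o["clock"],"pos",o["tool_pos"].round(4),"yang",np.degrees(a).round(2),"tilt",R[:,2].round(4),"F",o["wrist_force"].round(1),"d",d.round(1),"tw",tw.round(4))
E
python3 -c "
from h import *
togo(.628,-.014,.2,-17.6)"
```

```text
t 0.6 pos [0.3078 0.3655 0.2385] yang 43.61 tilt [-2.e-04 -2.e-04 -1.e+00] F [ 1.5 -0.1  0.9] d [-495.6  -29.9   38.5] tw 1.0683
```

Request:
jog_arm([
  {"dx": -47, "dy": -3, "dz": 0, "twist": 0.11},
  {"dx": -94, "dy": -6, "dz": 0, "twist": 0.22},
  {"dx": -141, "dy": -9, "dz": 0, "twist": 0.33},
  {"dx": -188, "dy": -12, "dz": 0, "twist": 0.44},
  {"dx": -235, "dy": -15, "dz": 0, "twist": 0.54},
])

```text
clock: 1.1
tool_pos: [0.4599, 0.1856, 0.2385]
tool_rot: [0.625, 0.781, -0.0, -0.0]
wrist_force: [-0.2, -0.2, 0.3]
gripper_width: 0.0883
finger_force: 0.0
```

```bash
python3 -c "
from h import *
togo(.628,-.014,.2,-17.6)"
```

```text
t 1.1 pos [0.4599 0.1856 0.2385] yang 12.63 tilt [-2.e-04  1.e-04 -1.e+00] F [-0.2 -0.2  0.3] d [-231.5  120.4   38.5] tw 0.5277
```

Request:
jog_arm([
  {"dx": -44, "dy": 23, "dz": 0, "twist": 0.11},
  {"dx": -88, "dy": 46, "dz": 0, "twist": 0.22},
  {"dx": -132, "dy": 69, "dz": 5, "twist": 0.33},
  {"dx": -176, "dy": 92, "dz": 10, "twist": 0.43},
  {"dx": -219, "dy": 114, "dz": 18, "twist": 0.521},
])

```text
clock: 1.6
tool_pos: [0.6203, -0.0027, 0.2205]
tool_rot: [0.805, 0.593, 0.0, 0.0]
wrist_force: [-0.1, 0.5, 1.1]
gripper_width: 0.0881
finger_force: 0.0
```

Request:
jog_arm([
  {"dx": 0},
  {"dx": 0},
  {"dx": 0},
  {"dx": 0},
  {"dx": 0},
])

```text
schema error: expected keys dx, dy, dz, twist
```

```bash
python3 - <<'E'
from h import *
togo(.628,-.014,.078,-17.6)
s=snap("wrist");np.savez("w1.npz",**s);save(s,"w1.png")
P=cloud(s);ok=s["depth"]>0
print(np.linalg.inv(s["extrinsics"]).round(3).tolist())
for lo,hi in((.09,.11),(.06,.08),(.018,.03)):
    m=ok&(P[...,2]>lo)&(P[...,2]<hi)&(abs(P[...,0]-.63)<.09)&(abs(P[...,1]+.01)<.09)
    k,l,st,c=cv2.connectedComponentsWithStats(m.astype(np.uint8))
    for i in range(1,k):
        if st[i,4]>60:
            q=P[l==i]; r=cv2.minAreaRect((q[:,:2]*1000).astype(np.float32)); print(lo,st[i],q[:,2].max().round(4),np.median(q[:,2]).round(4),np.round(r[0],1),np.round(r[1],1),round(r[2],1))
E
```

```text
t 1.6 pos [ 0.6203 -0.0027  0.2205] yang -17.21 tilt [ 3.e-04  0.e+00 -1.e+00] F [-0.1  0.5  1.1] d [ -8.6  10.7 142.5] tw 0.0067
[[0.955, -0.283, -0.085, 0.642], [-0.296, -0.914, -0.278, 0.068], [0.001, 0.29, -0.957, 0.365], [0.0, 0.0, 0.0, 1.0]]
0.09 [258 177  11  34 371] 0.1003 0.0983 [626.8 -12.5] [31.2  9.6] 73.1
0.06 [258 143  10  32 319] 0.0786 0.0744 [635.6  15.9] [29.4  9.2] 73.0
0.06 [258 211   9  18 162] 0.0767 0.0744 [616.5 -45.8] [20.   8.6] 73.0
0.018 [ 240  130   16   90 1391] 0.0261 0.0234 [611.2  -8.3] [108.8  17.9] 72.9
0.018 [ 267  130   17   90 1308] 0.0257 0.0235 [642.1 -17.7] [108.8  18.6] 73.4
```

View pics/w1.png

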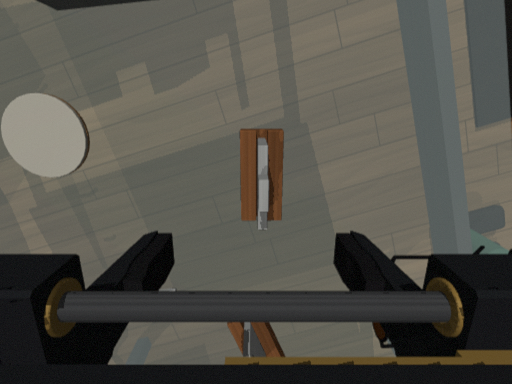

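The wrist view shows the stand at (262,175), with the plaque tab at (263,194) between the fingers. The tab measures 31x10 mm with its top at 0.100, centred at (0.6268, -0.0125), plaque yaw -17.0°. The coaster is at (45,135), clear of the gripper.

```bash
python3 -c "
from h import *
togo(.6268,-.0128,.079,-17)"
```

```text
t 1.65 pos [ 0.6231 -0.0087  0.218 ] yang -17.71 tilt [ 2.0e-04 -2.9e-03 -1.0e+00] F [-0.7 -4.6  0.6] d [ -2.4   4.6 139. ] tw -0.0123
```

Request:
jog_arm([
  {"dx": -1, "dy": 3, "dz": 15, "twist": 0},
  {"dx": -2, "dy": 4, "dz": 35, "twist": 0},
  {"dx": -2, "dy": 4, "dz": 60, "twist": 0},
  {"dx": -2, "dy": 4, "dz": 70, "twist": 0},
  {"dx": -2, "dy": 4, "dz": 70, "twist": 0},
])

```text
clock: 2.15
tool_pos: [0.6203, -0.0025, 0.1484]
tool_rot: [0.803, 0.596, -0.002, -0.002]
wrist_force: [-0.2, -0.3, -0.4]
gripper_width: 0.0884
finger_force: 0.0
```

```bash
python3 -c "
from h import *
togo(.6268,-.0128,.079,-17)"
```

```text
t 2.15 pos [ 0.6203 -0.0025  0.1484] yang -16.86 tilt [-0.0046  0.0011 -1.    ] F [-0.2 -0.3 -0.4] d [-8.   9.5 69.4] tw 0.0024
```

Request:
jog_arm([
  {"dx": -4, "dy": 4, "dz": 0, "twist": 0},
  {"dx": -8, "dy": 9, "dz": 0, "twist": 0},
  {"dx": -8, "dy": 9, "dz": 10, "twist": 0},
  {"dx": -8, "dy": 9, "dz": 20, "twist": 0},
  {"dx": -8, "dy": 9, "dz": 20, "twist": 0},
])

```text
clock: 2.65
tool_pos: [0.6273, -0.0139, 0.1285]
tool_rot: [0.804, 0.595, -0.001, -0.001]
wrist_force: [-1.1, -0.3, -0.9]
gripper_width: 0.0881
finger_force: 0.0
```

```bash
python3 -c "
from h import *
togo(.6268,-.0128,.079,-17)"
```

```text
t 2.65 pos [ 0.6273 -0.0139  0.1285] yang -16.97 tilt [-3.5e-03  8.0e-04 -1.0e+00] F [-1.1 -0.3 -0.9] d [ 0.9 -0.6 49.5] tw 0.0006
```

Request:
jog_arm([
  {"dx": 1, "dy": -0.5, "dz": 15, "twist": 0},
  {"dx": 1, "dy": -0.5, "dz": 35, "twist": 0},
  {"dx": 1, "dy": -0.5, "dz": 49, "twist": 0},
  {"dx": 1, "dy": -0.5, "dz": 49, "twist": 0},
  {"dx": 1, "dy": -0.5, "dz": 49, "twist": 0},
])

```text
clock: 3.15
tool_pos: [0.6283, -0.0129, 0.0813]
tool_rot: [0.804, 0.595, -0.0, -0.0]
wrist_force: [0.5, 0.8, 0.6]
gripper_width: 0.0883
finger_force: 0.0
```

Request:
jog_arm([
  {"dx": 0, "dy": 0, "dz": 0, "twist": 0},
  {"dx": 0, "dy": 0, "dz": 0, "twist": 0},
  {"dx": 0, "dy": 0, "dz": 0, "twist": 0},
  {"dx": 0, "dy": 0, "dz": 0, "twist": 0},
  {"dx": 0, "dy": 0, "dz": 0, "twist": 0},
], gripper=0.3)

```text
clock: 3.65
tool_pos: [0.6286, -0.013, 0.082]
tool_rot: [0.804, 0.595, 0.0, 0.0]
wrist_force: [0.2, -0.0, 0.4]
gripper_width: 0.0501
finger_force: 0.0
```

```bash
python3 - <<'E'
from h import *
togo(.6268,-.0128,.079,-17)
s=snap("wrist");save(s,"w2.png",(100,120,420,340),2.4)
P=cloud(s);ok=s["depth"]>0
for lo,hi in((.09,.108),(.06,.08)):
    m=ok&(P[...,2]>lo)&(P[...,2]<hi)&(abs(P[...,0]-.63)<.06)&(abs(P[...,1]+.01)<.06)
    k,l,st,c=cv2.connectedComponentsWithStats(m.astype(np.uint8))
    for i in range(1,k):
        if st[i,4]>60:
            q=P[l==i]; r=cv2.minAreaRect((q[:,:2]*1000).astype(np.float32)); print(lo,st[i],q[:,2].max().round(4),np.median(q[:,2]).round(4),np.round(r[0],1),np.round(r[1],1),round(r[2],1))
E
```

```text
t 3.65 pos [ 0.6286 -0.013   0.082 ] yang -16.96 tilt [ 4.e-04 -1.e-04 -1.e+00] F [ 0.2 -0.   0.4] d [-0.3 -1.8  3. ] tw 0.0007
0.09 [ 240  228   21   63 1259] 0.1002 0.0984 [626.9 -12.6] [31.3 10.2] 72.8
0.09 [164 237  42  54 887] 0.108 0.1007 [602.3  -1.8] [12.  24.8] 18.5
0.09 [302 237  43  54 899] 0.108 0.1008 [656.7 -18.4] [24.7 12.1] 35.8
0.06 [ 241  160   19   63 1147] 0.0799 0.0745 [634.9  14.3] [32.7 10.3] 72.2
```

View pics/w2.png

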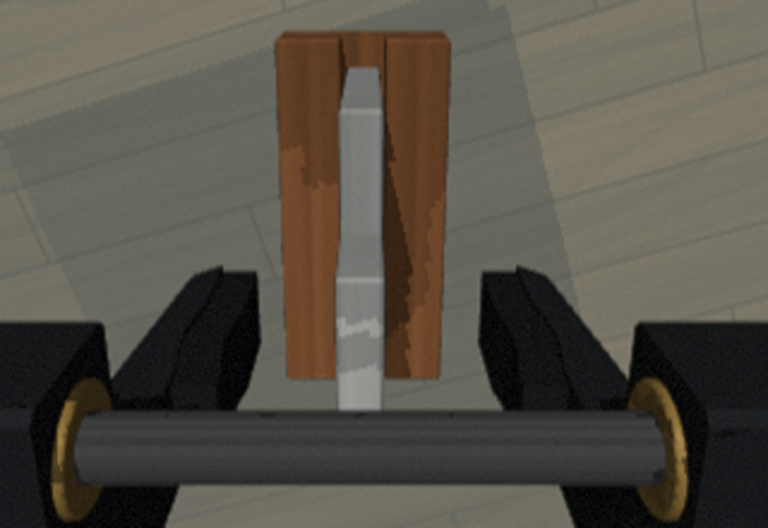

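The tab at (360,340) sits between the open fingers, about 1.8 mm off centre. I correct that and close.

Request:
jog_arm([
  {"dx": 0, "dy": -1.8, "dz": 2, "twist": 0},
  {"dx": 0, "dy": -1.8, "dz": 2, "twist": 0},
  {"dx": 0, "dy": -1.8, "dz": 2, "twist": 0},
  {"dx": 0, "dy": -1.8, "dz": 2, "twist": 0},
  {"dx": 0, "dy": -1.8, "dz": 2, "twist": 0},
])

```text
clock: 4.2
tool_pos: [0.6268, -0.0125, 0.0798]
tool_rot: [0.804, 0.595, 0.0, 0.0]
wrist_force: [0.2, 0.1, -0.6]
gripper_width: 0.0265
finger_force: 0.0
```

Request:
jog_arm([
  {"dx": 0, "dy": 0, "dz": 0, "twist": 0},
  {"dx": 0, "dy": 0, "dz": 0, "twist": 0},
  {"dx": 0, "dy": 0, "dz": 0, "twist": 0},
  {"dx": 0, "dy": 0, "dz": 0, "twist": 0},
  {"dx": 0, "dy": 0, "dz": 0, "twist": 0},
], gripper=0)

```text
clock: 4.7
tool_pos: [0.6268, -0.0125, 0.0797]
tool_rot: [0.804, 0.595, -0.0, 0.0]
wrist_force: [0.7, -0.1, 0.2]
gripper_width: 0.0098
finger_force: 30.0
```

Request:
jog_arm([
  {"dx": 0, "dy": 0, "dz": 0, "twist": 0},
  {"dx": 0, "dy": 0, "dz": 0, "twist": 0},
  {"dx": 0, "dy": 0, "dz": 0, "twist": 0},
  {"dx": 0, "dy": 0, "dz": 0, "twist": 0},
  {"dx": 0, "dy": 0, "dz": 0, "twist": 0},
])

```text
clock: 5.2
tool_pos: [0.6268, -0.0125, 0.0797]
tool_rot: [0.804, 0.595, 0.0, 0.0]
wrist_force: [0.3, -0.5, 0.5]
gripper_width: 0.0099
finger_force: 30.0
```

Request:
jog_arm([
  {"dx": 0, "dy": 0, "dz": -20, "twist": 0},
  {"dx": 0, "dy": 0, "dz": -60, "twist": 0},
  {"dx": 0, "dy": 0, "dz": -105, "twist": 0},
  {"dx": 0, "dy": 0, "dz": -150, "twist": 0},
  {"dx": 0, "dy": 0, "dz": -180, "twist": 0},
])

```text
clock: 5.7
tool_pos: [0.6274, -0.0126, 0.2632]
tool_rot: [0.804, 0.595, 0.001, 0.001]
wrist_force: [1.6, 0.8, -1.4]
gripper_width: 0.0098
finger_force: 30.0
```

```bash
python3 -c "
from h import *
togo(.511,.2766,.26,-11.9)"
```

```text
t 5.7 pos [ 0.6274 -0.0126  0.2632] yang -16.95 tilt [ 3.2e-03 -7.0e-04 -1.0e+00] F [ 1.6  0.8 -1.4] d [ 242.6 -195.7    2.6] tw -0.0882
```

Request:
jog_arm([
  {"dx": 25, "dy": -30, "dz": 0, "twist": -0.02},
  {"dx": 60, "dy": -72, "dz": 0, "twist": -0.04},
  {"dx": 95, "dy": -114, "dz": 0, "twist": -0.06},
  {"dx": 130, "dy": -156, "dz": 0, "twist": -0.08},
  {"dx": 150, "dy": -185, "dz": 0, "twist": -0.088},
])

```text
clock: 6.2
tool_pos: [0.492, 0.1864, 0.2594]
tool_rot: [0.777, 0.63, -0.0, -0.0]
wrist_force: [-0.7, 0.4, -1.6]
gripper_width: 0.01
finger_force: 30.0
```

Request:
jog_arm([
  {"dx": 10, "dy": -10, "dz": 0, "twist": 0},
  {"dx": 10, "dy": -10, "dz": 0, "twist": 0},
  {"dx": 10, "dy": -10, "dz": 0, "twist": 0},
  {"dx": 10, "dy": -10, "dz": 0, "twist": 0},
  {"dx": 10, "dy": -10, "dz": 0, "twist": 0},
])

```text
clock: 6.7
tool_pos: [0.4866, 0.1956, 0.2595]
tool_rot: [0.777, 0.629, -0.0, 0.0]
wrist_force: [1.4, -0.0, -1.8]
gripper_width: 0.0097
finger_force: 30.0
```

```bash
python3 - <<'E'
from h import *
togo(.511,.2766,.26,-11.9)
s=snap("wrist");np.savez("w3.npz",**s);save(s,"w3.png",scale=1.5)
togo(.511,.2766,.26,-11.9)
P=cloud(s);ok=s["depth"]>0
m=ok&(P[...,2]>.125)&(P[...,2]<.135)&(abs(P[...,0]-.54)<.1)&(abs(P[...,1]-.27)<.1)
q=P[m];r=cv2.minAreaRect((q[:,:2]*1000).astype(np.float32));print(r,np.median(q[:,2]))
ho=cv2.morphologyEx(m.astype(np.uint8),cv2.MORPH_CLOSE,np.ones((45,45)))&~m.astype(np.uint8)
cv2.imwrite("pics/m3.png",np.hstack([m*255,ho*255]))
E
```

```text
t 6.7 pos [0.4866 0.1956 0.2595] yang -12.03 tilt [-3.e-04 -3.e-04 -1.e+00] F [ 1.4 -0.  -1.8] d [84.3  7.  -0.5] tw -0.0023
t 6.75 pos [0.4865 0.1957 0.2595] yang -12.03 tilt [-3.e-04 -2.e-04 -1.e+00] F [ 0.2 -0.2 -1.6] d [84.2  7.1 -0.5] tw -0.0022
((536.5197143554688, 272.4845275878906), (120.04956817626953, 116.4451675415039), 78.03968811035156) 0.12855264536994426[ WARN:0@1.474] global loadsave.cpp:1063 imwrite_ Unsupported depth image for selected encoder is fallbacked to CV_8U.
```

View pics/w3.png

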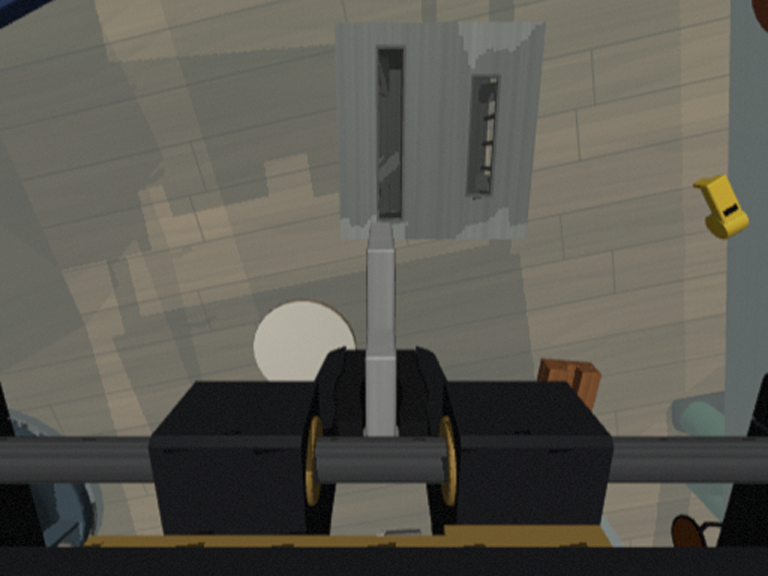

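The long slot spans about (378-404, 47-217) and the held plaque is at (381,240-430), nearly parallel to it. I measure both in this one image so that camera bias cancels.

```bash
python3 - <<'E'
from h import *
s=dict(np.load("w3.npz"));P=cloud(s);d=s["depth"];K=s["intrinsics"];T=np.linalg.inv(s["extrinsics"])
g=cv2.cvtColor(s["frame"],cv2.COLOR_RGB2GRAY)
def plane(px,z):
    r=np.c_[(px[:,0]-K[0,2])/K[0,0],(px[:,1]-K[1,2])/K[1,1],np.ones(len(px))]@T[:3,:3].T
    return T[:3,3]+r*((z-T[2,3])/r[:,2])[:,None]
def rep(nm,mask,z):
    c=max(cv2.findContours(mask.astype(np.uint8),cv2.RETR_EXTERNAL,cv2.CHAIN_APPROX_NONE)[0],key=cv2.contourArea)[:,0].astype(float)
    q=plane(c,z)[:,:2]*1000; r=cv2.minAreaRect(q.astype(np.float32)); print(nm,len(c),np.round(r[0],1),np.round(r[1],1),round(r[2],2),c.min(0),c.max(0))
zt=.1286
top=(d>0)&(abs(P[...,2]-zt)<.004)
box=np.zeros_like(top);box[25:150,245:276]=1
rep("slot depth",box&~top,zt)
rep("slot dark",box&(g<105),zt)
# row-wise subpixel edges of the slot by gray gradient
for v in (45,70,95,120,135):
    row=cv2.GaussianBlur(g,(3,3),0)[v-2:v+3].mean(0); gr=np.diff(row); 
    a=244+np.argmin(gr[244:260]); b=262+np.argmax(gr[262:276]); e=plane(np.array([[a+.5,v],[b+.5,v]]),zt); print(v,a,b,(e[:,:2]*1000).round(1).tolist())
for lo,hi in((.274,.283),(.248,.262)):
    m=(d>0)&(P[...,2]>lo)&(P[...,2]<hi);m[:,:240]=0;m[:,270:]=0
    k,l,st,c=cv2.connectedComponentsWithStats(m.astype(np.uint8))
    for i in range(1,k):
        if st[i,4]>80:
            q=P[l==i]; r=cv2.minAreaRect((q[:,:2]*1000).astype(np.float32)); print(lo,st[i],np.median(q[:,2]).round(4),np.round(r[0],1),np.round(r[1],1),round(r[2],2))
E
```

```text
slot depth 253 [509.8 278. ] [92.9 13.8] 78.02 [252.  32.] [268. 144.]
slot dark 354 [510.1 276.7] [99.8 27.9] 77.98 [245.  29.] [275. 149.]
45 250 268 [[509.6, 315.5], [524.4, 312.3]]
70 250 268 [[505.4, 296.3], [520.6, 293.1]]
95 250 268 [[501.1, 276.3], [516.6, 273.0]]
120 250 267 [[496.5, 255.4], [511.6, 252.1]]
135 250 267 [[493.7, 242.3], [509.0, 239.0]]
0.274 [ 240  233   30   58 1400] 0.2783 [486.7 196.3] [29.9 14. ] 74.98
0.248 [ 244  163   20   63 1118] 0.2543 [492.4 224.1] [30.6 10.1] 77.01
```

```bash
python3 -c "
from h import *
togo(.5099,.2780,.215,-12)"
```

```text
t 6.75 pos [0.4865 0.1957 0.2595] yang -12.03 tilt [-3.e-04 -2.e-04 -1.e+00] F [ 0.2 -0.2 -1.6] d [85.4  5.7 44.5] tw -0.0005
```

Request:
jog_arm([
  {"dx": 25, "dy": 2, "dz": 0, "twist": 0},
  {"dx": 60, "dy": 5, "dz": 0, "twist": 0},
  {"dx": 85.4, "dy": 5.7, "dz": 10, "twist": 0},
  {"dx": 85.4, "dy": 5.7, "dz": 35, "twist": 0},
  {"dx": 85.4, "dy": 5.7, "dz": 44, "twist": 0},
])

```text
clock: 7.25
tool_pos: [0.5082, 0.2788, 0.213]
tool_rot: [0.777, 0.63, -0.002, -0.001]
wrist_force: [0.0, -0.6, -2.5]
gripper_width: 0.0097
finger_force: 30.0
```

Request:
jog_arm([
  {"dx": 0, "dy": 0, "dz": 0, "twist": 0},
  {"dx": 0, "dy": 0, "dz": 0, "twist": 0},
  {"dx": 0, "dy": 0, "dz": 0, "twist": 0},
  {"dx": 0, "dy": 0, "dz": 0, "twist": 0},
  {"dx": 0, "dy": 0, "dz": 0, "twist": 0},
])

```text
clock: 7.75
tool_pos: [0.5095, 0.2791, 0.2166]
tool_rot: [0.777, 0.63, 0.001, 0.0]
wrist_force: [0.6, -0.0, -1.7]
gripper_width: 0.0097
finger_force: 30.0
```

```bash
python3 - <<'E'
from h import *
togo(.5099,.2780,.215,-12)
s=snap("wrist");np.savez("w4.npz",**s);save(s,"w4.png",(130,60,390,250),3)
P=cloud(s);d=s["depth"]
m=(d>0)&(abs(P[...,2]-.1295)<.006)
q=P[m];r=cv2.minAreaRect((q[:,:2]*1000).astype(np.float32));print(r,np.median(q[:,2]))
m=(d>0)&(P[...,2]>.2)&(P[...,2]<.218);m[:,:235]=0;m[:,275:]=0
k,l,st,c=cv2.connectedComponentsWithStats(m.astype(np.uint8))
for i in range(1,k):
    if st[i,4]>80:
        q=P[l==i]; r=cv2.minAreaRect((q[:,:2]*1000).astype(np.float32)); print(st[i],np.median(q[:,2]).round(4),np.round(r[0],1),np.round(r[1],1),round(r[2],2))
E
```

```text
t 7.75 pos [0.5095 0.2791 0.2166] yang -11.94 tilt [ 1.4e-03  4.0e-04 -1.0e+00] F [ 0.6 -0.  -1.7] d [-1.   0.6  1.6] tw 0.0011
((537.7236328125, 277.4598388671875), (109.1235580444336, 117.08799743652344), 78.1113052368164) 0.1285273529892553
[ 244  161   20   64 1164] 0.2114 [515.5 307.7] [30.3 10.6] 77.59
```

View pics/w4.png

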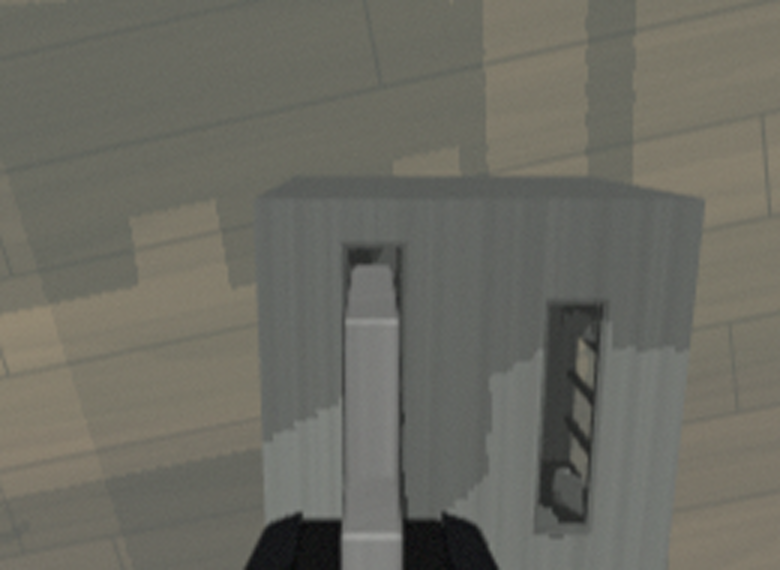

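The slot mouth spans columns 343-406, and the plaque's bottom end sits inside it at 350-395. It is well centred, so I descend gently.

Request:
jog_arm([
  {"dx": -1, "dy": 0.5, "dz": 4, "twist": 0},
  {"dx": -1, "dy": 0.5, "dz": 9, "twist": 0},
  {"dx": -1, "dy": 0.5, "dz": 14, "twist": 0},
  {"dx": -1, "dy": 0.5, "dz": 19, "twist": 0},
  {"dx": -1, "dy": 0.5, "dz": 24, "twist": 0},
])

```text
clock: 8.3
tool_pos: [0.5092, 0.2781, 0.191]
tool_rot: [0.777, 0.63, -0.0, -0.0]
wrist_force: [0.5, -0.6, -0.4]
gripper_width: 0.0095
finger_force: 30.0
```

Request:
jog_arm([
  {"dx": 0, "dy": 0, "dz": 3, "twist": 0},
  {"dx": 0, "dy": 0, "dz": 6, "twist": 0},
  {"dx": 0, "dy": 0, "dz": 9, "twist": 0},
  {"dx": 0, "dy": 0, "dz": 12, "twist": 0},
  {"dx": 0, "dy": 0, "dz": 15, "twist": 0},
])

```text
clock: 8.8
tool_pos: [0.51, 0.2782, 0.1769]
tool_rot: [0.777, 0.63, 0.001, 0.0]
wrist_force: [3.7, 0.1, 1.0]
gripper_width: 0.0096
finger_force: 30.1
```

Request:
jog_arm([
  {"dx": 0, "dy": 0, "dz": 4, "twist": 0},
  {"dx": 0, "dy": 0, "dz": 8, "twist": 0},
  {"dx": 0, "dy": 0, "dz": 12, "twist": 0},
  {"dx": 0, "dy": 0, "dz": 16, "twist": 0},
  {"dx": 0, "dy": 0, "dz": 20, "twist": 0},
])

```text
clock: 9.3
tool_pos: [0.5093, 0.278, 0.1563]
tool_rot: [0.777, 0.63, -0.0, -0.0]
wrist_force: [4.5, -0.7, 1.0]
gripper_width: 0.0098
finger_force: 30.1
```

```bash
python3 -c "
from h import *
togo(.5099,.2780,.1345,-12)"
```

```text
t 9.3 pos [0.5093 0.278  0.1563] yang -11.92 tilt [-1.e-04 -1.e-04 -1.e+00] F [ 4.5 -0.7  1. ] d [ 0.1  0.6 21.8] tw 0.0014
```

Request:
jog_arm([
  {"dx": 0, "dy": 0, "dz": 5, "twist": 0},
  {"dx": 0, "dy": 0, "dz": 10, "twist": 0},
  {"dx": 0, "dy": 0, "dz": 15, "twist": 0},
  {"dx": 0, "dy": 0, "dz": 20, "twist": 0},
  {"dx": 0, "dy": 0, "dz": 21, "twist": 0},
])

```text
clock: 9.8
tool_pos: [0.5089, 0.2781, 0.1348]
tool_rot: [0.777, 0.63, -0.0, -0.0]
wrist_force: [5.3, -1.4, 1.4]
gripper_width: 0.01
finger_force: 30.0
```

Request:
jog_arm([
  {"dx": 0, "dy": 0, "dz": 0, "twist": 0},
  {"dx": 0, "dy": 0, "dz": 0, "twist": 0},
  {"dx": 0, "dy": 0, "dz": 0, "twist": 0},
  {"dx": 0, "dy": 0, "dz": 0, "twist": 0},
  {"dx": 0, "dy": 0, "dz": 0, "twist": 0},
], gripper=0.35)

```text
clock: 10.3
tool_pos: [0.509, 0.2782, 0.1356]
tool_rot: [0.777, 0.63, -0.0, -0.0]
wrist_force: [0.6, -0.5, -0.7]
gripper_width: 0.031
finger_force: 0.0
```

Request:
jog_arm([
  {"dx": 0, "dy": 0, "dz": -15, "twist": 0},
  {"dx": 0, "dy": 0, "dz": -35, "twist": 0},
  {"dx": 0, "dy": 0, "dz": -50, "twist": 0},
  {"dx": 0, "dy": 0, "dz": -50, "twist": 0},
  {"dx": 0, "dy": 0, "dz": -50, "twist": 0},
])

```text
clock: 10.8
tool_pos: [0.5095, 0.2781, 0.1863]
tool_rot: [0.777, 0.63, 0.001, 0.0]
wrist_force: [-0.1, -0.5, -0.6]
gripper_width: 0.0307
finger_force: 0.0
```

Request:
jog_arm([
  {"dx": 0, "dy": 0, "dz": 0, "twist": 0},
  {"dx": 0, "dy": 0, "dz": 0, "twist": 0},
  {"dx": 0, "dy": 0, "dz": 0, "twist": 0},
  {"dx": 0, "dy": 0, "dz": 0, "twist": 0},
  {"dx": 0, "dy": 0, "dz": 0, "twist": 0},
], gripper=0)

```text
clock: 11.3
tool_pos: [0.5092, 0.2781, 0.1854]
tool_rot: [0.777, 0.63, -0.0, -0.0]
wrist_force: [0.2, -0.1, -0.1]
gripper_width: 0.0001
finger_force: 0.0
```

```bash
python3 - <<'E'
from h import *
togo(.5099,.2780,.156,-12)
s=snap("wrist");np.savez("w5.npz",**s);save(s,"w5.png",(130,60,390,250),3)
P=cloud(s);d=s["depth"]
m=(d>0)&(P[...,2]>.137)&(P[...,2]<.165)&(abs(P[...,0]-.51)<.05)&(abs(P[...,1]-.278)<.05)
k,l,st,c=cv2.connectedComponentsWithStats(m.astype(np.uint8))
for i in range(1,k):
    if st[i,4]>60:
        q=P[l==i]; r=cv2.minAreaRect((q[:,:2]*1000).astype(np.float32)); print(st[i],q[:,2].max(),np.median(q[:,2]).round(4),np.round(r[0],1),np.round(r[1],1),round(r[2],2))
E
```

```text
t 11.3 pos [0.5092 0.2781 0.1854] yang -11.92 tilt [-5.e-04 -1.e-04 -1.e+00] F [ 0.2 -0.1 -0.1] d [ 0.1  0.7 29.4] tw 0.0014
[250 195  16  38 574] 0.1544871434461815 0.1526 [512.7 282.3] [21.4  9.9] 78.12
```

View pics/w5.png

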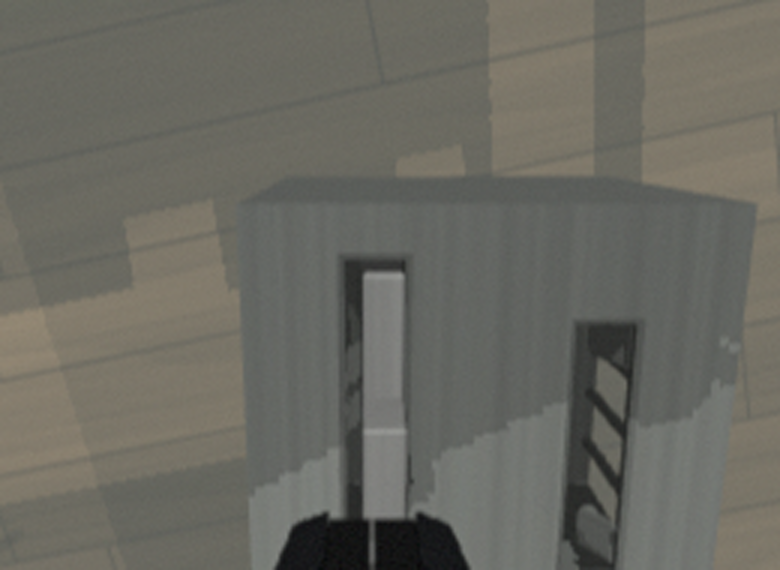

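The plaque is held by the lips: the tab is at (385,475) and its top is at about 0.156. The plaque now sits 2.5 mm over towards the fixed wall. I shift the closed fingers over the tab and push down.

Request:
jog_arm([
  {"dx": 0, "dy": 2.5, "dz": 0, "twist": 0},
  {"dx": 0, "dy": 2.5, "dz": 8, "twist": 0},
  {"dx": 0, "dy": 2.5, "dz": 18, "twist": 0},
  {"dx": 0, "dy": 2.5, "dz": 25, "twist": 0},
  {"dx": 0, "dy": 2.5, "dz": 28, "twist": 0},
])

```text
clock: 11.85
tool_pos: [0.5109, 0.2773, 0.156]
tool_rot: [0.777, 0.63, -0.001, -0.0]
wrist_force: [0.2, -1.6, 0.3]
gripper_width: 0.0006
finger_force: 0.0
```

Request:
jog_arm([
  {"dx": 0, "dy": 0, "dz": 3, "twist": 0},
  {"dx": 0, "dy": 0, "dz": 6, "twist": 0},
  {"dx": 0, "dy": 0, "dz": 9, "twist": 0},
  {"dx": 0, "dy": 0, "dz": 12, "twist": 0},
  {"dx": 0, "dy": 0, "dz": 15, "twist": 0},
])

```text
clock: 12.35
tool_pos: [0.5118, 0.2778, 0.1429]
tool_rot: [0.777, 0.63, 0.0, -0.0]
wrist_force: [-3.1, 1.3, 4.4]
gripper_width: 0.0004
finger_force: 2.2
```

Request:
jog_arm([
  {"dx": 0, "dy": 0, "dz": 2, "twist": 0},
  {"dx": 0, "dy": 0, "dz": 4, "twist": 0},
  {"dx": 0, "dy": 0, "dz": 6, "twist": 0},
  {"dx": 0, "dy": 0, "dz": 8, "twist": 0},
  {"dx": 0, "dy": 0, "dz": 8, "twist": 0},
])

```text
clock: 12.85
tool_pos: [0.5117, 0.2773, 0.134]
tool_rot: [0.777, 0.63, -0.0, 0.0]
wrist_force: [0.7, 0.8, 0.2]
gripper_width: 0.0004
finger_force: 0.0
```

Request:
jog_arm([
  {"dx": 0, "dy": 0, "dz": -20, "twist": 0},
  {"dx": 0, "dy": 0, "dz": -60, "twist": 0},
  {"dx": 0, "dy": 0, "dz": -100, "twist": 0},
  {"dx": -35, "dy": 0, "dz": -125, "twist": 0},
  {"dx": -75, "dy": 0, "dz": -125, "twist": 0},
])

```text
clock: 13.35
tool_pos: [0.4986, 0.2044, 0.2642]
tool_rot: [0.776, 0.631, 0.004, 0.002]
wrist_force: [0.3, -0.5, 0.0]
gripper_width: 0.0007
finger_force: 0.0
```

Request:
jog_arm([
  {"dx": -10, "dy": 0, "dz": 0, "twist": 0},
  {"dx": -10, "dy": 0, "dz": 0, "twist": 0},
  {"dx": -10, "dy": 0, "dz": 0, "twist": 0},
  {"dx": -10, "dy": 0, "dz": 0, "twist": 0},
  {"dx": -10, "dy": 0, "dz": 0, "twist": 0},
])

```text
clock: 13.85
tool_pos: [0.4942, 0.1953, 0.2592]
tool_rot: [0.776, 0.63, -0.0, -0.0]
wrist_force: [-0.3, 0.4, -0.8]
gripper_width: 0.0007
finger_force: 0.0
```

```bash
python3 - <<'E'
from h import *
s=snap("wrist");t=snap("top")
P=cloud(s);d=s["depth"]
m=(d>0)&(P[...,2]>.01)&(P[...,2]<.126)&(abs(P[...,0]-.511)<.03)&(abs(P[...,1]-.278)<.055);m[170:]=0
print(np.histogram(P[m][:,2],12)); m2=(d>0)&(P[...,2]>.137)&(abs(P[...,0]-.511)<.05)&(abs(P[...,1]-.278)<.05);m2[165:]=0;print("above",m2.sum())
a=cv2.resize(s["frame"][0:165,190:390,::-1],(400,330),interpolation=cv2.INTER_CUBIC)
b=cv2.resize(t["frame"][100:300,80:420,::-1],(400,235))
cv2.imwrite("pics/end.png",np.hstack([a,cv2.copyMakeBorder(b,0,95,0,0,cv2.BORDER_CONSTANT)]))
f0=np.load("top0.npz")["frame"];df=cv2.absdiff(f0,t["frame"]).max(2)>40
k,l,st,c=cv2.connectedComponentsWithStats(df.astype(np.uint8));print([list(st[i]) for i in range(1,k) if st[i,4]>12])
E
```

```text
(array([  1,   0,   0,   2, 290, 172,   8, 297,  44,   9, 204, 175]), array([0.02780548, 0.03598831, 0.04417115, 0.05235398, 0.06053682,
       0.06871965, 0.07690249, 0.08508532, 0.09326816, 0.10145099,
       0.10963383, 0.11781666, 0.1259995 ]))
above 0
[[np.int32(130), np.int32(173), np.int32(82), np.int32(211), np.int32(11382)], [np.int32(239), np.int32(184), np.int32(28), np.int32(15), np.int32(178)], [np.int32(302), np.int32(218), np.int32(15), np.int32(5), np.int32(32)], [np.int32(284), np.int32(239), np.int32(12), np.int32(13), np.int32(53)], [np.int32(0), np.int32(312), np.int32(81), np.int32(72), np.int32(3716)], [np.int32(215), np.int32(340), np.int32(44), np.int32(32), np.int32(360)], [np.int32(233), np.int32(355), np.int32(35), np.int32(28), np.int32(260)], [np.int32(442), np.int32(360), np.int32(22), np.int32(16), np.int32(72)], [np.int32(269), np.int32(366), np.int32(7), np.int32(5), np.int32(23)], [np.int32(219), np.int32(368), np.int32(6), np.int32(9), np.int32(14)], [np.int32(437), np.int32(374), np.int32(18), np.int32(9), np.int32(57)], [np.int32(277), np.int32(376), np.int32(5), np.int32(8), np.int32(26)], [np.int32(213), np.int32(378), np.int32(9), np.int32(3), np.int32(17)], [np.int32(222), np.int32(380), np.int32(11), np.int32(4), np.int32(22)]]
```

View pics/end.png

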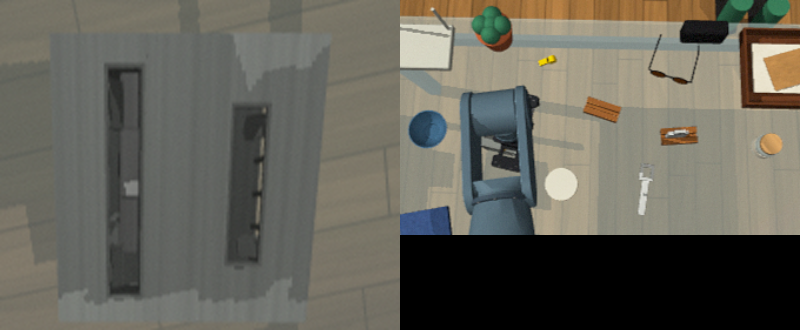

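The plaque is on the rack floor: shoulders at about 0.07 and tab at about 0.09, with nothing above the slot. The wide stand is empty and the other objects are in place; the small image differences look like shadow changes.

```bash
python3 -c "
from h import *
print(job.finish_job())"
```

```text
the job is handed in; nothing more can be done
None
```

The wide plaque went through the long slot, past the springs, and now stands released on the rack's floor; the narrow plaque and the other things look undisturbed in the last pictures, and I handed the job in at about 14 s.

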